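# Line up the bench containers by height

### The arm

A 6-joint arm with a two-finger parallel gripper is mounted at the origin on the work surface; the furniture and walls round the work are solid. World frame = base frame: x ahead of the robot, y to its left, z up, the work surface at z = 0. Lengths are in m, angles in rad, forces in N, time in s.
With the tool pointing down it reaches from about 0.275 to 0.825 m from the base axis. Payload 4.9 kg.
Tool frame: the origin (TCP) lies midway between the tips of the shut fingers; the grasp point (between the pads) lies 19 mm behind it (bot.grip_depth is the distance from the TCP to the grasp point, in m); z points along the fingers, y is the line along which they close (so a half turn about z gives the same grasp; the last joint's range is limited). The gripper opens to 85 mm and grips with 20 to 120 N. Pads are 22 mm wide; open, the fingers measure 114 mm over their backs; the gripper's body (76 mm by 85 mm) begins 54 mm behind the grasp point. The pads swing forward as they close: fully open they stand 13 mm farther back than shut.
Start: joints at [-1.292, 0.326, -0.193, 1.052, 0, 1.437], TCP at [0.221, -0.504, 0.231] pointing down, gripper open.
Joint ranges: [-2.65, 2.65], [-0.97, 1.79], [-1.3, 1.35], [-1.93, 2.1], [-1.47, 1.37], [-3.14, 3.14]. Speed limits (rad/s): [2.57, 2.57, 3.14, 3.14, 3.14, 3.14].

### API

Orientations are given as a unit quaternion [w, x, y, z].
In Python, from cell import bot gives the robot as it stands. Calls block until the motion is done:
- bot.move_pose(position, orientation): joint-space move of the TCP to a pose.
- bot.move_linear(position, speed=0.15, rotation=None, until_force=None): straight line of the TCP; rotation=None keeps the orientation; speed is the mean speed in m/s. With until_force (N) it stops when the force on the tool has changed by that much, and returns True; else False.
- bot.goto_joints(angles): joint-space move.
- bot.set_gripper(opening, grasp_force=None): opening from 0.0 (shut) to 1.0 (fully open); grasp_force is the grip in N (None keeps the last); returns when the fingers have stopped.
- bot.wait(seconds).
- bot.solve_ik(position, orientation): joint angles nearest the present ones, or None.
- bot.camera(name): name is "scene" or "top" or "wrist"; returns the picture (384x512x3 uint8, red, green, blue); there is no depth.
- bot.calibration(name): a dict with "mtx" (3x3 intrinsics, pixels), "k1" (the pictures are not rectified: a ray, as slopes to the right and down, at radius r is drawn at 1 + k1 r^2 times it, then the intrinsics apply), "extrinsics" (4x4, takes a point from world to camera coordinates); the wrist camera has in their place "hand_eye" (4x4, takes a point from camera to tool coordinates, whose origin is the TCP and whose axes are the flange's). Camera axes: x right, y down, z forward; pixel columns grow to the right and rows downward; lengths in m; the calibration is good to about 2 mm. A picture is of the moment at which its call begins: read the wrist's pose just before it. calibration takes no time and is no camera call.
A pose or a line that the arm cannot do raises bot.PlanningError and nothing moves.
- bot.close_job(): hands the job in; it is judged then, once.
Trained networks look in the newest picture that a camera, given by its name, has taken for a name from the list of things; names that differ only in an ending like _2 or _b are one class to them, and where a whole thing is asked for, a point or a joint stands for the part that bears it (a point fixed in the world has none). Each returns a list of dicts, best first, with "confidence" (0 to 1); they miss things now and then, are a little off and sometimes report something else, mostly with a low value. They report only what shows in the picture. A call takes as long as a camera call. They do not tell look-alikes from the thing itself.
- bot.search_frame(camera, thing): "bbox" ([left, top, width, height] in pixels, round what is visible of it).
Readings, each from a call of its own:
- bot.read_clock(): time.
- bot.read_joint_positions(): joint angles.
- bot.read_joint_vel(): joint speeds.
- bot.read_joint_efforts(): joint torques, N m.
- bot.read_position(): TCP position.
- bot.read_tool_rot(): TCP orientation.
- bot.read_ft_force(): force on the tool from outside, world axes, zero at the start.
- bot.read_moment(): the same for the moment, N m.
- bot.read_gripper_width(): opening from 0.0 (shut) to 1.0 (fully open).
- bot.read_finger_force(): force on a finger pad.
Only numpy, scipy, OpenCV 4.12 (cv2) and the standard library are available. Lean on these libraries where they do the work, as an engineer would, in place of code of your own. Each camera call takes 0.05 s, during which the arm holds its last target. There are 200 camera calls.

### The job

Tidy the four loose containers in the middle of the desk onto the white strip at the back of the desk, in order of height, one standing upright on the middle of each round mark: the tallest on the mark next to the upright end plate, then each next shorter one beside it, down to the shortest at the far end. Leave the wooden hand stamp standing where it is.

Things in the scene. Friction and masses are not known exactly. Their poses are not given: they have to be found in the camera images.
- amber_bottle: amber glass bottle with a paper label and a black screw cap (fixed), 104 mm tall, round body 46 mm across up to 66 mm height, then a narrow neck, under 0.2 kg; grip the body at about 58 mm height. Origin at the centre of its underside, z up.
- sample_bottle: white plastic bottle with a white cap and a paper label, 84 mm tall, round body 44 mm across (to about 47 mm height, then it narrows to the neck), under 0.15 kg; grip the body at about 38 mm height. Origin at the centre of its underside, z up.
- dropper_vial: small dropper vial, white body with a pointed blue cap, 64 mm tall, round body 23 mm across up to 40 mm height, under 0.05 kg; grip the body at about 28 mm height. Origin at the centre of its underside, z up.
- squat_jar: squat white screw-lid jar with a ribbed lid, 42 mm tall, 54 mm across, under 0.15 kg; grip it at about 28 mm height. Origin at the centre of its underside, z up.
- mark_1: a flat round mark, grey disc with a black rim and a black centre dot, 60 mm across, lying on the white strip (70 x 344 mm, 8 mm high, fixed to the desk). Origin at its centre on the strip's top face; the row of four marks runs along its y axis, 75 mm apart, its x axis runs across the strip, z up. Outermost mark at the strip's +y end.
- mark_2: a flat round mark, grey disc with a black rim and a black centre dot, 60 mm across, lying on the white strip (70 x 344 mm, 8 mm high, fixed to the desk). Origin at its centre on the strip's top face; the row of four marks runs along its y axis, 75 mm apart, its x axis runs across the strip, z up. Next to mark_1, towards -y.
- mark_3: a flat round mark, grey disc with a black rim and a black centre dot, 60 mm across, lying on the white strip (70 x 344 mm, 8 mm high, fixed to the desk). Origin at its centre on the strip's top face; the row of four marks runs along its y axis, 75 mm apart, its x axis runs across the strip, z up. Next to mark_2, towards -y.
- mark_4: a flat round mark, grey disc with a black rim and a black centre dot, 60 mm across, lying on the white strip (70 x 344 mm, 8 mm high, fixed to the desk). Origin at its centre on the strip's top face; the row of four marks runs along its y axis, 75 mm apart, its x axis runs across the strip, z up. Outermost mark at the strip's -y end.
- end_plate: white upright plate with a grey panel, 66 mm across the strip, 6 mm thick, 60 mm tall, standing on the strip at one of its two ends (either; it differs from start to start), 50 mm beyond the centre of the outermost mark there; fixed. The other end has only a low 8 mm stop. Origin at the centre of its foot, on the strip's top face (8 mm above the desk); its y axis along the strip.
- date_stamp: hand stamp with a brown wooden knob on a black 22 x 46 mm foot, 70 mm tall, standing loose among the containers; not to be moved. Origin at the centre of its underside, z up.
There are look-alikes about, which are no part of the job. What is shaped like the dropper_vial but black is not meant. Leave any red look-alike of the squat_jar alone.

How it is judged:
By the outcome, as a careful person would: the job done as asked, in the order asked, and still so for the second after the job is handed in, with the robot touching nothing.
It also fails if it takes over 96 s, if anything falls off the work surface, if the arm or the gripper's body presses on something with over 40 N, if the wrist force passes 120 N, or if a joint passes its speed limit or range.

## Working session

There is one attempt and no reset: what is moved stays moved. The work goes in short steps, each a Python script; the robot and the scene stay as the last script left them, time stands still between calls to the robot, and variables do not carry over. Pictures are saved under pics/ and viewed, at most 14 in all, crops included, and the job is handed in when it is done.

```bash
ls; mkdir -p pics; cat > h.py <<'E'
from cell import bot
import numpy as np, cv2
def snap(c,fn=None):
    im=bot.camera(c)
    if fn: cv2.imwrite('pics/'+fn,im[:,:,::-1])
    return im
def ray(c,u,v,pose=None):
    """world origin & dir"""
    k=bot.calibration(c);M=np.array(k['mtx']);k1=k['k1']
    p=np.array([(u-M[0,2])/M[0,0],(v-M[1,2])/M[1,1]]);q=p.copy()
    for _ in range(20): q=p/(1+k1*(q@q))
    d=np.array([q[0],q[1],1.])
    if 'extrinsics' in k: T=np.linalg.inv(np.array(k['extrinsics']))
    else: T=pose@np.array(k['hand_eye'])
    return T[:3,3],T[:3,:3]@d
def atz(c,u,v,z,pose=None):
    o,d=ray(c,u,v,pose);return o+d*(z-o[2])/d[2]
def proj(c,P):
    k=bot.calibration(c);M=np.array(k['mtx']);E=np.array(k['extrinsics'])
    X=E[:3,:3]@P+E[:3,3];q=X[:2]/X[2];q=q*(1+k['k1']*(q@q));return M[:2,:2]@q+M[:2,2]
E
python3 - <<'E'
from h import *
for c in ('top','scene'):
    snap(c,c+'0.png')
    print(c,np.round(np.linalg.inv(bot.calibration(c)['extrinsics']),3).tolist())
    for t in ['amber_bottle','sample_bottle','dropper_vial','squat_jar','mark_1','end_plate','date_stamp']:
        for r in bot.search_frame(c,t):
            b=r['bbox'];print(t,round(r['confidence'],2),np.round(b).tolist(), np.round(atz(c,b[0]+b[2]/2,b[1]+b[3]/2,0.008 if t=='mark_1' else .04),3)[:2])
print(bot.read_clock(),bot.read_tool_rot(),np.round(bot.calibration('wrist')['hand_eye'],3).tolist())
E
```

```text
pics
top [[0.093, -0.973, 0.211, 0.324], [-0.996, -0.09, 0.022, -0.118], [-0.002, -0.212, -0.977, 0.86], [0.0, 0.0, 0.0, 1.0]]
amber_bottle 0.65 [251.0, 204.0, 21.0, 25.0] [ 0.441 -0.123]
amber_bottle 0.42 [245.0, 146.0, 29.0, 19.0] [ 0.581 -0.107]
dropper_vial 0.42 [201.0, 211.0, 11.0, 9.0] [ 0.432 -0.001]
squat_jar 0.85 [312.0, 226.0, 27.0, 25.0] [ 0.407 -0.266]
squat_jar 0.59 [354.0, 230.0, 32.0, 25.0] [ 0.406 -0.365]
squat_jar 0.16 [182.0, 133.0, 28.0, 22.0] [0.594 0.042]
mark_1 0.83 [245.0, 145.0, 29.0, 19.0] [ 0.593 -0.106]
mark_1 0.72 [211.0, 139.0, 30.0, 25.0] [ 0.595 -0.024]
mark_1 0.7 [184.0, 133.0, 20.0, 26.0] [0.601 0.051]
mark_1 0.65 [153.0, 128.0, 27.0, 24.0] [0.609 0.12 ]
end_plate 0.44 [275.0, 138.0, 9.0, 34.0] [ 0.585 -0.152]
date_stamp 0.48 [138.0, 204.0, 22.0, 16.0] [0.429 0.125]
scene [[-0.761, -0.411, 0.502, 0.073], [-0.649, 0.493, -0.58, 0.379], [-0.009, -0.767, -0.642, 0.592], [0.0, 0.0, 0.0, 1.0]]
amber_bottle 0.68 [272.0, 182.0, 20.0, 42.0] [ 0.446 -0.13 ]
sample_bottle 0.85 [310.0, 133.0, 13.0, 28.0] [ 0.518 -0.388]
sample_bottle 0.4 [271.0, 185.0, 22.0, 42.0] [ 0.439 -0.122]
dropper_vial 0.69 [252.0, 217.0, 12.0, 20.0] [ 0.435 -0.034]
dropper_vial 0.55 [237.0, 233.0, 14.0, 24.0] [0.425 0.023]
dropper_vial 0.52 [232.0, 166.0, 19.0, 26.0] [ 0.582 -0.14 ]
mark_1 0.79 [214.0, 186.0, 28.0, 15.0] [ 0.592 -0.1  ]
mark_1 0.75 [167.0, 214.0, 26.0, 18.0] [0.607 0.05 ]
mark_1 0.67 [139.0, 232.0, 27.0, 17.0] [0.611 0.125]
mark_1 0.66 [192.0, 201.0, 27.0, 15.0] [ 0.598 -0.025]
end_plate 0.71 [235.0, 164.0, 17.0, 24.0] [ 0.586 -0.151]
date_stamp 0.91 [190.0, 265.0, 27.0, 31.0] [0.423 0.139]
0.8 [-8.61531419e-06  9.78773330e-01  2.04945770e-01  8.66569811e-06] [[0.001, -0.947, -0.322, 0.083], [1.0, 0.002, -0.0, 0.0], [0.001, -0.322, 0.947, -0.143], [0.0, 0.0, 0.0, 1.0]]
```

```bash
python3 -c "
import cv2
a=cv2.imread('pics/top0.png')[90:330,110:430];cv2.imwrite('pics/t0.png',cv2.resize(a,(800,600),interpolation=cv2.INTER_CUBIC))
a=cv2.imread('pics/scene0.png')[110:320,120:400];cv2.imwrite('pics/s0.png',cv2.resize(a,(800,600),interpolation=cv2.INTER_CUBIC))"
```

```text
(no output)
```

View pics/t0.png

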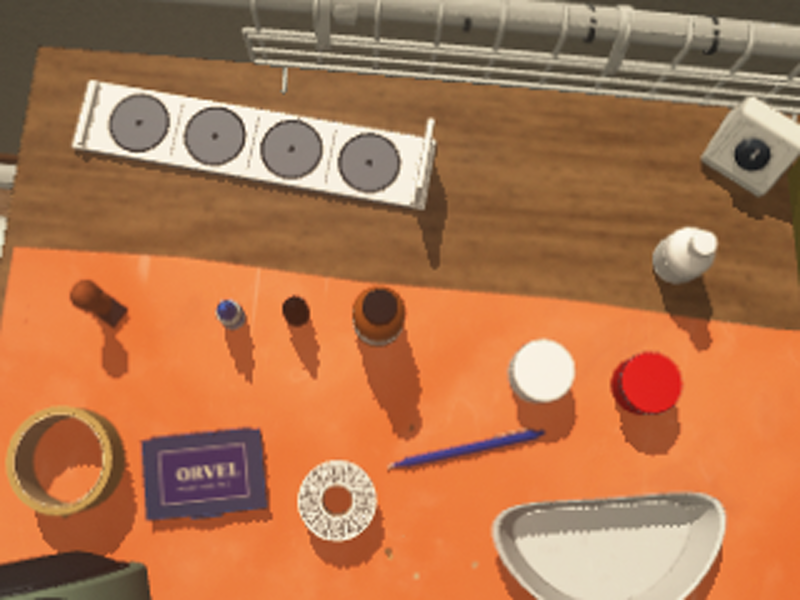

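View pics/s0.png

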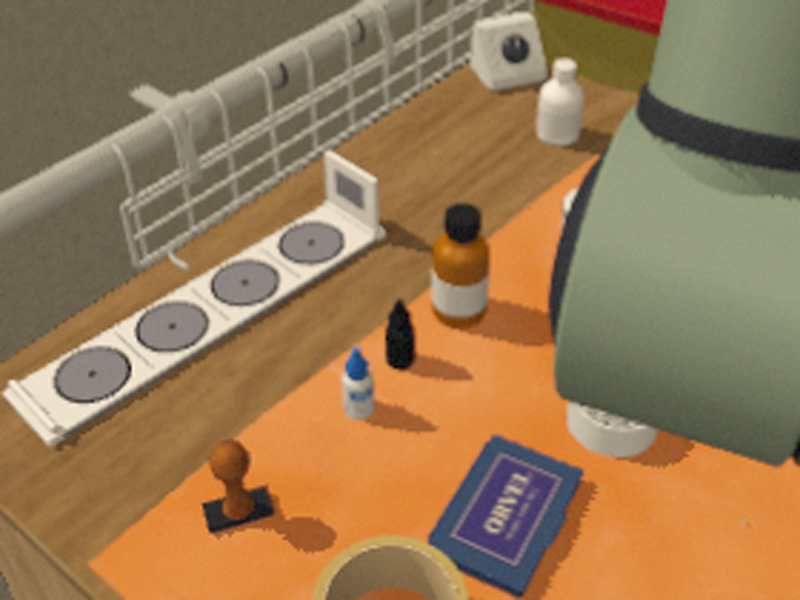

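The four wanted items, in top-picture pixels, with their look-alikes:
- **Amber bottle:** (261,214), nothing similar nearby.
- **Sample bottle:** the upright white bottle at (384,192).
- **Dropper vial:** the white, blue-capped one at (202,215). The black vial at (228,214) is not meant.
- **Squat jar:** the white one at (327,238). The red one at (369,243) is not meant, nor are the patterned tape roll at (245,290) or the ring at (135,273).

The end plate is at the −y end, next to mark_4. The targets are amber→mark_4, sample→mark_3, vial→mark_2 and jar→mark_1. Next I'll estimate where the rail is, then take wrist views.

```bash
cat >> h.py <<'E'
from scipy.spatial.transform import Rotation as Rn
def tri(a,b):
    o1,d1=ray('top',*a);o2,d2=ray('scene',*b)
    s=np.linalg.lstsq(np.c_[d1,-d2],o2-o1,rcond=None)[0]
    p,q=o1+d1*s[0],o2+d2*s[1];return (p+q)/2,np.linalg.norm(p-q)
def quat(yaw):  # tool x at angle yaw, z down
    x=np.array([np.cos(yaw),np.sin(yaw),0]);z=np.array([0,0,-1.]);q=Rn.from_matrix(np.c_[x,np.cross(z,x),z]).as_quat();return np.r_[q[3],q[:3]]
def pose():
    q=np.array(bot.read_tool_rot());T=np.eye(4);T[:3,:3]=Rn.from_quat(np.r_[q[1:],q[0]]).as_matrix();T[:3,3]=bot.read_position();return T
E
python3 - <<'E'
from h import *
for n,a,b in [('gridbot',(255,62),(140,262)),('gridtop',(245,32),(125,200)),('amber',(379,305),(463,220)),('bluetip',(227,309),(356,350)),('platetop',(431,120),(352,175))]:
    a=np.array(a)*.4+[110,90];b=np.array(b)*.35+[120,110]
    print(n,[np.round(x,3) for x in tri(a,b)])
Y=np.pi/2+.08
bot.move_pose([.56,0,.3],quat(-0.08+np.pi/2))
T=pose();snap('wrist','w1.png')
for r in bot.search_frame('wrist','mark_1'):
    b=r['bbox'];print(round(r['confidence'],2),np.round(b),np.round(atz('wrist',b[0]+b[2]/2,b[1]+b[3]/2,.008,T),4))
np.save('T1.npy',T)
print(bot.read_clock(),bot.read_joint_positions(),bot.calibration('wrist')['mtx'],bot.calibration('wrist')['k1'])
E
```

```text
gridbot [array([0.683, 0.019, 0.011]), np.float64(0.001)]
gridtop [array([0.682, 0.02 , 0.081]), np.float64(0.001)]
amber [array([ 0.442, -0.122,  0.095]), np.float64(0.002)]
bluetip [array([0.434, 0.009, 0.059]), np.float64(0.002)]
platetop [array([ 0.615, -0.162,  0.041]), np.float64(0.028)]
0.96 [264. 145.  40.  38.] [ 0.6005 -0.0241  0.008 ]
0.9 [266.  34.  42.  47.] [0.6129 0.1254 0.008 ]
0.79 [264. 196.  32.  32.] [ 0.5915 -0.1031  0.008 ]
0.73 [263.  94.  41.  39.] [0.6045 0.0502 0.008 ]
3.0917 [-1.33441458e-01  3.10803180e-01 -3.85453328e-02  1.22167427e+00
 -1.33449513e-04  1.51895361e+00] [[291.74891561   0.         255.93145228]
 [  0.         291.74891561 191.66492941]
 [  0.           0.           1.        ]] -0.07176293170877052
```

View pics/w1.png

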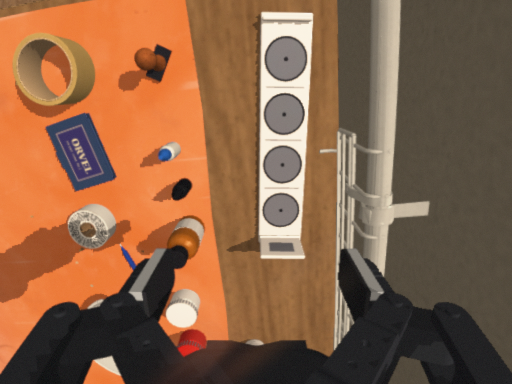

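```bash
cat >> h.py <<'E'
from scipy.optimize import least_squares
def wproj(P,T):
    k=bot.calibration('wrist');M=np.array(k['mtx']);E=np.linalg.inv(T@np.array(k['hand_eye']))
    X=P@E[:3,:3].T+E[:3,3];q=X[:,:2]/X[:,2:];q=q*(1+k['k1']*(q**2).sum(1,keepdims=True));return q@M[:2,:2].T+M[:2,2]
PROF={'amber_bottle':[(.023,0),(.023,.066),(.013,.085),(.013,.104)],'sample_bottle':[(.022,0),(.022,.047),(.012,.065),(.012,.084)],
'dropper_vial':[(.0115,0),(.0115,.040),(.006,.05),(.002,.064)],'squat_jar':[(.027,0),(.027,.042)]}
th=np.linspace(0,2*np.pi,48)
def mbox(n,xy,T,z0=0):
    P=np.vstack([np.c_[xy[0]+r*np.cos(th),xy[1]+r*np.sin(th),np.full(48,z+z0)] for r,z in PROF[n]])
    u=wproj(P,T);return np.r_[u.min(0),u.max(0)]
def fit(n,T,guess,z0=0):
    """best detection near guess -> xy, residual px"""
    best=None
    for r in bot.search_frame('wrist',n):
        b=r['bbox'];m=np.r_[b[0],b[1],b[0]+b[2],b[1]+b[3]]
        s=least_squares(lambda p:mbox(n,p,T,z0)-m,guess)
        d=np.linalg.norm(s.x-guess);print(n,round(r['confidence'],2),np.round(m).tolist(),np.round(s.x,4),'res',np.round(s.fun,1))
        if d<.035 and best is None: best=s.x
    return best
E
python3 - <<'E'
from h import *
T=np.load('T1.npy');g=cv2.imread('pics/w1.png',0).astype(float)
pts=[]
for u,v in [(286,59),(284,114),(282,165),(280,210)]:
    w=g[v-4:v+5,u-4:u+5];w=np.clip(np.median(w)-10-w,0,None);yy,xx=np.mgrid[-4:5,-4:5]
    c=(u+(w*xx).sum()/w.sum(),v+(w*yy).sum()/w.sum());pts.append(atz('wrist',*c,.008,T)[:2])
pts=np.array(pts);i=np.arange(4)
f=np.array([np.polyfit(i,pts[:,k],1) for k in (0,1)]);print(pts.round(4),np.linalg.norm(f[:,0]))
M=np.array([f[:,0]*k+f[:,1] for k in i]);np.save('M.npy',M);d=-f[:,0];yaw=np.arctan2(d[1],d[0]);np.save('yaw.npy',yaw);print(M.round(4),yaw)
bot.move_pose([.44,-.09,.25],quat(yaw))
T=pose();snap('wrist','w2.png')
print(fit('amber_bottle',T,np.array([.442,-.122])),fit('dropper_vial',T,np.array([.434,.009])),bot.read_clock())
E
```

```text
[[ 0.6109  0.1245]
 [ 0.6043  0.0496]
 [ 0.5978 -0.0252]
 [ 0.5913 -0.0999]] 0.07505408825097871
[[ 0.6109  0.1244]
 [ 0.6043  0.0496]
 [ 0.5978 -0.0251]
 [ 0.5913 -0.0999]] 1.4838985860294507
amber_bottle 0.72 [239.0, 162.0, 278.0, 218.0] [ 0.4419 -0.1225] res [ 0.3  0.8 -0.3 -0.7]
dropper_vial 0.64 [230.0, 70.0, 255.0, 89.0] [0.4336 0.0087] res [ 2.1 -1.3 -2.4  1.4]
dropper_vial 0.54 [244.0, 116.0, 263.0, 139.0] [ 0.4417 -0.0487] res [-0.3  0.5  0.3 -0.5]
[ 0.44194837 -0.12254446] [0.43360172 0.00871259] 3.9167
```

View pics/w2.png

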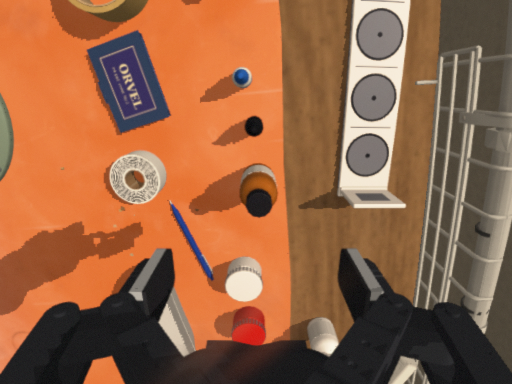

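The wrist view shows amber at (258,190), the blue-capped vial at (243,77) and the black vial at (254,126). The fits agree with the earlier triangulation. A pen end at (212,278) lies beside the white jar at (244,279), so I'll turn the grasp for that one. First, amber.

```bash
cat >> h.py <<'E'
def pick(xy,zt,yaw,pre=1.,force=35,lift=.12):
    bot.set_gripper(pre);bot.move_pose([*xy,zt+.115],quat(yaw));bot.move_linear([*xy,zt],.15)
    bot.set_gripper(0.,force);bot.wait(.1);print('grip w',bot.read_gripper_width(),'F',bot.read_finger_force(),bot.read_position())
    bot.move_linear([*xy,zt+lift],.2)
def place(xy,zt,yaw,rel=1.,hi=.12):
    z=zt+.0085
    bot.move_pose([*xy,z+hi-.01],quat(yaw));print('hold w',bot.read_gripper_width())
    bot.move_linear([*xy,z+.012],.2);print('touch',bot.move_linear([*xy,z-.001],.04,until_force=4),bot.read_position())
    bot.set_gripper(rel);bot.move_linear([*xy,z+.13],.2);print('t',bot.read_clock())
E
python3 - <<'E'
from h import *
M=np.load('M.npy');yaw=float(np.load('yaw.npy'))
pick([.442,-.1225],.034,yaw);place(M[3],.034,yaw)
m=M[3];c=m-np.array([np.cos(yaw),np.sin(yaw)])*.04
T=pose();snap('wrist','w3.png');print(fit('amber_bottle',T,m,.008),m)
E
```

```text
grip w 0.5271795619969537 F 34.7945780979353 [ 0.4422575  -0.12273143  0.03478332]
hold w 0.5296661647047223
touch True [ 0.59200724 -0.10020048  0.04256827]
t 9.8083
amber_bottle 0.89 [229.0, 151.0, 286.0, 224.0] [ 0.5919 -0.099 ] res [ 2.3 -0.  -2.3 -0.1]
amber_bottle 0.28 [54.0, 69.0, 108.0, 91.0] [0.4581 0.0052] res [-23.2 -17.   31.   20.9]
[ 0.59194271 -0.09897702] [ 0.59131644 -0.0999096 ]
```

View pics/w3.png

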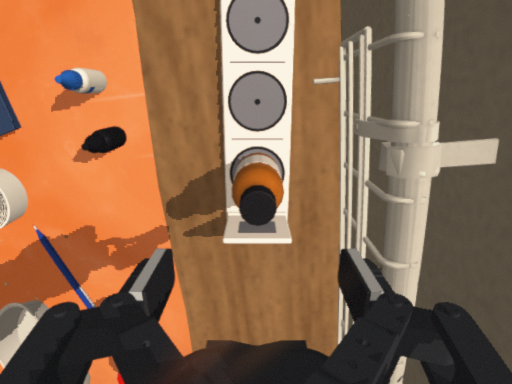

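Amber stands upright on mark_4, at (258,190) and within 1 mm. Next I'll look at the jar and the sample bottle.

```bash
python3 - <<'E'
from h import *
M=np.load('M.npy');yaw=float(np.load('yaw.npy'))
bot.move_pose([.46,-.36,.25],quat(yaw))
T=pose();im=snap('wrist','w4.png')
print(fit('sample_bottle',T,atz('top',381,196,.03)[:2]),fit('squat_jar',T,np.array([.407,-.266])),bot.read_clock())
E
```

```text
sample_bottle 0.82 [287.0, 166.0, 326.0, 206.0] [ 0.523  -0.3945] res [-0.  -3.3  0.   2.9]
squat_jar 0.84 [179.0, 66.0, 231.0, 114.0] [ 0.4074 -0.2675] res [ 0.7 -0.5 -0.8  0.5]
squat_jar 0.8 [194.0, 147.0, 237.0, 192.0] [ 0.4082 -0.366 ] res [-1.5 -1.5  1.7  1.6]
[ 0.52301359 -0.3944898 ] [ 0.40741119 -0.26750651] 11.2167
```

View pics/w4.png

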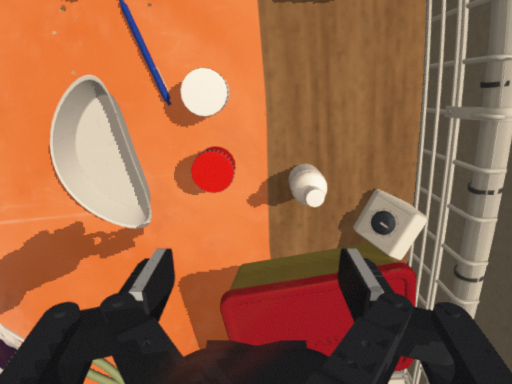

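The sample bottle is at (307,186), the white jar at (204,91) with the pen end at (168,102), and the red jar at (213,170). I'll tighten the bottle's box by thresholding, then move it.

```bash
python3 - <<'E'
from h import *
M=np.load('M.npy');yaw=float(np.load('yaw.npy'))
T=pose();im=cv2.imread('pics/w4.png')[150:222,275:345].astype(int)
s=((im.max(2)-im.min(2))<45)&(im.max(2)>90)
n,l,st,_=cv2.connectedComponentsWithStats(s.astype(np.uint8));k=l[36,32];b=st[k];m=np.array([b[0]+275,b[1]+150,b[0]+275+b[2],b[1]+150+b[3]])
r=least_squares(lambda p:mbox('sample_bottle',p,T)-m,[.523,-.3945]);print(m,r.x.round(4),r.fun.round(1),'box',atz('wrist',310,262,0,T).round(3))
xy=r.x if np.linalg.norm(r.x-[.523,-.3945])<.008 else np.array([.523,-.3945])
pick(xy,.0145,yaw,lift=.15);place(M[2],.0145,yaw)
T=pose();snap('wrist','w5.png');print(fit('sample_bottle',T,M[2],.008),M[2])
E
```

```text
[288 164 327 207] [ 0.5246 -0.394 ] [-0.  -1.5  0.   1.3] box [ 0.531 -0.531  0.   ]
grip w 0.5064580166752893 F 35.9871085267514 [ 0.52503028 -0.3944149   0.01545901]
hold w 0.5038237197473224
touch True [ 0.59897752 -0.02537576  0.02342457]
t 18.1417
sample_bottle 0.98 [234.0, 160.0, 283.0, 221.0] [ 0.5992 -0.0254] res [-0.5 -3.1  0.5  2.5]
[ 0.59915701 -0.02538725] [ 0.59783027 -0.02513871]
```

View pics/w5.png

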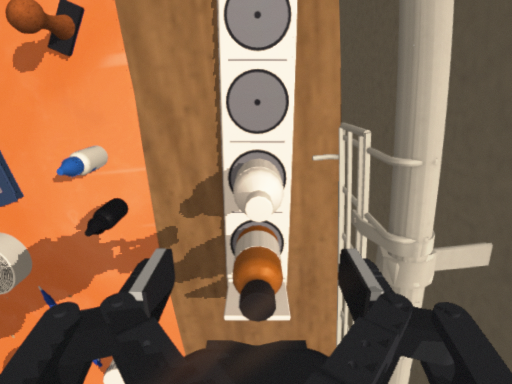

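The sample bottle stands upright on mark_3, at (258,185) and about 1 mm off. Now the vial, then the jar with the grasp turned by 60°.

```bash
python3 - <<'E'
from h import *
M=np.load('M.npy');yaw=float(np.load('yaw.npy'))
pick([.4336,.0087],.008,yaw,pre=.6,force=25);place(M[1],.008,yaw,rel=.6)
T=pose();snap('wrist','w6.png');print(fit('dropper_vial',T,M[1],.008),M[1])
E
```

```text
grip w 0.2569890804446622 F 24.68403536360711 [0.43440261 0.00857455 0.00883385]
hold w 0.2516339855202249
touch True [0.60531446 0.04956991 0.01678383]
t 24.45
dropper_vial 0.98 [243.0, 165.0, 273.0, 200.0] [0.6055 0.0534] res [ 1.8 -0.7 -1.8  0.6]
dropper_vial 0.94 [103.0, 263.0, 136.0, 302.0] [ 0.4515 -0.0402] res [-2.8 -5.   3.2  4.7]
[0.60552918 0.05340949] [0.6043441  0.04963218]
```

View pics/w6.png

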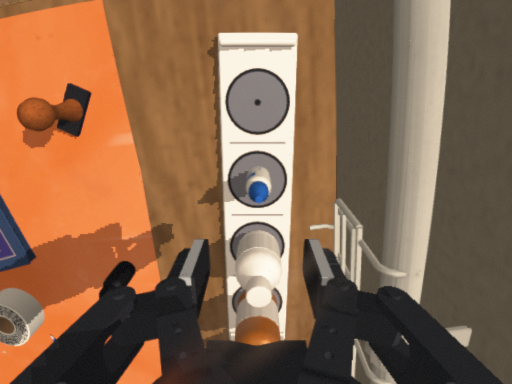

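```bash
python3 - <<'E'
from h import *
M=np.load('M.npy');yaw=float(np.load('yaw.npy'))
pick([.4074,-.2675],.005,yaw+np.pi/3,pre=.87,force=35,lift=.17);place(M[0],.005,yaw)
T=pose();snap('wrist','w7a.png');print(fit('squat_jar',T,M[0],.008),M[0])
y=np.array([np.cos(yaw),np.sin(yaw)])
bot.move_pose([*(M[1]-y*.06),.22],quat(yaw))
T=pose();im=snap('wrist','w7.png');print(fit('dropper_vial',T,M[1],.008),M[1],wproj(np.r_[M[1],.008][None],T),bot.read_clock())
cv2.imwrite('pics/w7c.png',cv2.resize(im[60:260,150:400,::-1],(750,600),interpolation=cv2.INTER_CUBIC))
E
```

```text
grip w 0.6162005897044174 F 36.3114886663044 [ 0.40809111 -0.2681797   0.0061938 ]
hold w 0.6168966340668665
touch True [0.61225211 0.12455245 0.01408438]
t 32.65
squat_jar 0.96 [224.0, 153.0, 290.0, 220.0] [0.611  0.1261] res [ 1.3 -1.5 -1.3  1.4]
[0.61100852 0.12606717] [0.61085792 0.12440307]
dropper_vial 0.94 [245.0, 102.0, 268.0, 124.0] [0.604  0.0525] res [ 0.5 -0.7 -0.5  0.6]
[0.60400426 0.05253432] [0.6043441  0.04963218] [[256.65946475 113.98163183]] 33.5167
```

View pics/w7c.png

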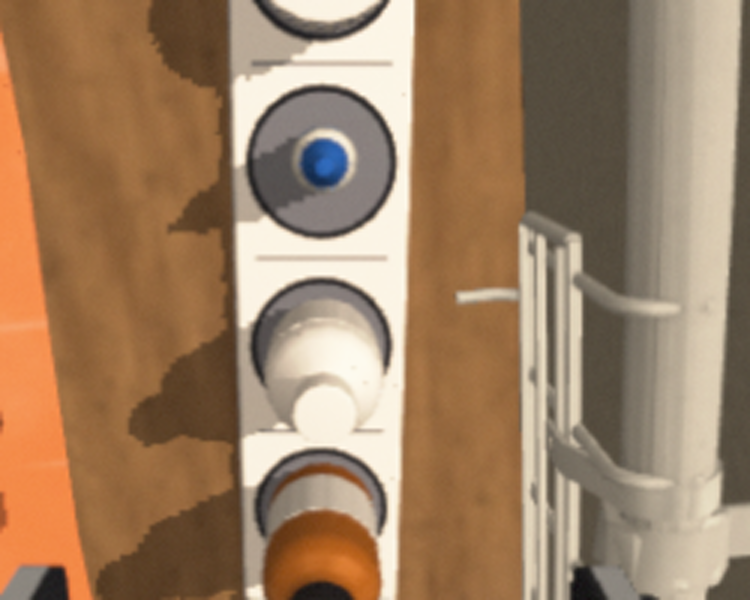

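The vial is centred on its mark to within about 3 mm, at crop (324,161) against the mark's centre (322,162). The sample and amber bottles are upright. One last scene check before I hand in.

```bash
python3 - <<'E'
from h import *
bot.move_pose([.4,-.3,.3],quat(float(np.load('yaw.npy'))))
a=snap('scene')[110:320,120:400];cv2.imwrite('pics/s9.png',cv2.resize(a[:,:,::-1],(800,600),interpolation=cv2.INTER_CUBIC));print(bot.read_clock())
E
```

```text
34.9167
```

View pics/s9.png

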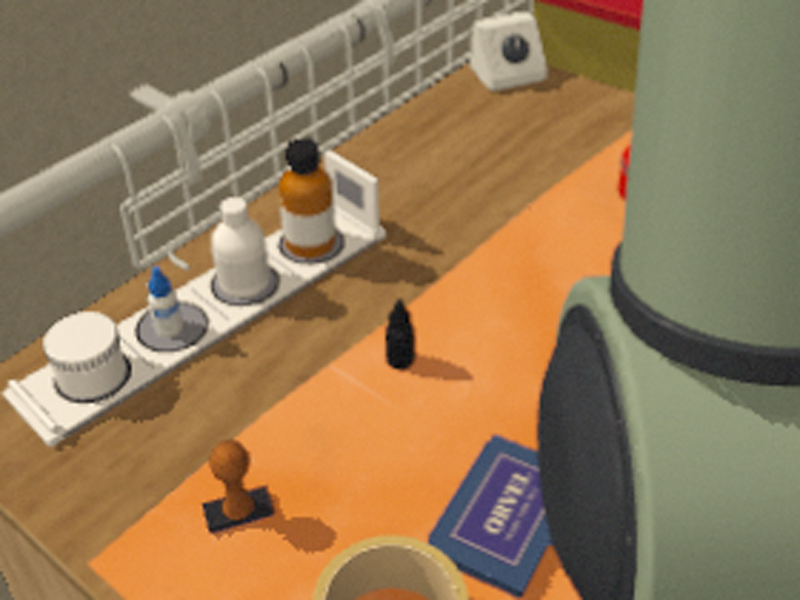

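The four containers stand upright in order: amber (305,200), sample (240,250), vial (160,305) and jar (88,355). The stamp at (235,485) and the black vial at (400,335) haven't moved.

```bash
python3 -c "
from cell import bot
print(bot.close_job())"
```

```text
the job is handed in; nothing more can be done
None
```

I handed the job in at about 35 s: the amber bottle, sample bottle, dropper vial and squat jar stand upright on marks 4 to 1, tallest next to the end plate, each within about 3 mm of its mark's centre, and the hand stamp was not moved.

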